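Close up the sample reader and start the reading

TASK

With the fingertips only, gently push the sample tray of the white reader fully home, then push the black light shutter by its orange tab until it covers the window completely, and then press the green start button right down and let it come back up. The sample jar rides in with the tray: it stays standing in its nest and is not picked up. Do not press the red button, and leave the other things on the bench where they stand.

Things in the scene. Friction and masses are not known exactly. Their poses are not given: they have to be found in the camera images.
- reader: White benchtop sample reader, fixed; place and yaw vary. Origin on the bench (z = 0) under the middle of its front face; +x from front to back (away from the robot), +y left. Front part x 0 to 130 mm, y -180 to 180 mm, flat roof 91 mm high with a 70 mm square clear window at x 59 mm, y 0. Behind it (x 130 to 280 mm) a grey housing 135 mm high. Buttons on the roof at the right (-y).
- tray (a joint): Sample tray, a drawer in the reader's front: how far it has been pushed in, m. 0 = out, as it starts (95 mm out); 0.095 = fully home (end stop). It slides along the reader's x axis, going in towards +x; it needs about 2 N and stays where it is left.
- tray_front (a point): Centre of the outer face of the tray's blue front panel, which moves with the tray. The panel is 140 mm wide (y), 62 mm high (20 to 82 mm above the bench), 12 mm thick. Axes as the reader's: push towards +x. With the tray home the face lies 12 mm in front of the reader's front face.
- tray_nest (a point): Bottom centre of the square nest in the grey tray slab (slab top 42 mm above the bench, nest 8 mm deep, 40 mm across), 71 mm behind the tray's outer face. The jar stands in it.
- jar: Sample jar with blue cap, 37 mm across, 38 mm high, about 45 g, loose in the tray's nest. Origin at the centre of its underside, z along its axis.
- shutter (a joint): Black light shutter, a flat plate 84 mm square lying on the reader's roof: how far it stands from shut, m. 0 = shut (window wholly covered, end stop), 0.085 = wide open. It slides along the reader's y axis and shuts towards -y (to the right as seen from the robot); it needs about 1.5 N and stays where it is left.
- shutter_tab (a point): On the orange upright tab of the shutter: centre of the face to push, the one that looks to the reader's +y, 107 mm above the bench. The tab is 54 mm long (x), 10 mm thick (y) and rises from the roof to 119 mm above the bench. Axes as the reader's: push towards -y. The roof beside that face is flat and bare.
- start (a joint): Travel of the green start button, m: 0 = up, 0.006 = right down. Spring button, about 5 N fully down, comes back up by itself.
- start_top (a point): Centre of the top of the green start button (28 mm across), which is pressed straight down. It and the red button swap places from run to run.
- eject (a joint): Travel of the red button, m: 0 = up. Not to be pressed.
- eject_top (a point): Centre of the top of the red button (28 mm across), 60 mm from the green one.
- reagent: Bystander: clear bottle, 68 mm across, 150 mm high. Origin at the centre of its underside.
- vial: Bystander: glass vial with blue cap, 26 mm across, 45 mm high. Origin at the centre of its underside.
- tipbox: Bystander: white box of yellow pipette tips, 85 x 120 x 57 mm. Origin at the centre of its underside.
- pipette: Bystander: white pipette with green plunger lying on the bench, about 280 mm long along its x axis, 25 mm high. Origin near the middle, on the bench.
- flask: Bystander: green glass flask, 64 mm across the foot, 90 mm high. Origin at the centre of its underside.
- beaker: Bystander: glass beaker, 70 mm across, 85 mm high. Origin at the centre of its underside.
Things that resemble listed ones, but are neither listed nor needed, are in the scene too. Leave any brown, pink or yellow look-alike of the jar alone.

How it is judged:
By the outcome, as a careful person would: the job done as asked, in the order asked, and still so for the second after the job is handed in, with the robot touching nothing.
It also fails if it takes over 50 s, if anything falls off the work surface, if the arm or the gripper's body presses on something with over 40 N, if the wrist force passes 120 N, or if a joint passes its speed limit or range.

ROBOT

A 6-joint arm with a two-finger parallel gripper is mounted at the origin on the work surface. World frame = base frame: x ahead of the robot, y to its left, z up, the work surface at z = 0. Lengths are in m, angles in rad, forces in N, time in s.
With the tool pointing down it reaches from about 0.3 to 0.775 m from the base axis. Payload 14.6 kg.
Tool frame: the origin (TCP) lies midway between the tips of the shut fingers; the grasp point (between the pads) lies 19 mm behind it (ctrl.tcp_to_grasp is the z of the grasp point in the tool frame, in m); z points along the fingers, y is the line along which they close (so a half turn about z gives the same grasp; the last joint's range is limited). The gripper opens to 94 mm and grips with 3 to 60 N. Pads are 16 mm wide; open, the fingers measure 119 mm over their backs; the gripper's body (75 mm by 177 mm) begins 78 mm behind the grasp point.
Start: joints at [1.277, 0.3, 1.521, -0, 1.321, -0.067], TCP at [0.124, 0.536, 0.205] pointing down, gripper open.
Joint ranges: [-3.03, 3.03], [-0.79, 2.21], [0.23, 2.52], [-1.04, 4.18], [0, 3.07], [-2.55, 2.55]. Speed limits (rad/s): [2.22, 2.22, 2.57, 3.14, 3.14, 3.14].

INTERFACE

Orientations are given as [roll, pitch, yaw] about the fixed x, y, z axes, in that order (R = Rz(yaw) Ry(pitch) Rx(roll)).
In Python, from station import monitor, camera, ctrl gives the robot as it stands.
- The arm moves only by the tool apply_moves, never from a script. Its argument "plan" is one flat list of numbers, 4 for each row, row after row: the shift along the tool's x, y, z in mm, then the turn about the tool's z in rad. In form: [dx, dy, dz, spin, dx, dy, dz, spin, ...]. A call has 1 to 20 rows; each row shifts and turns the commanded pose from where the row before left it, along the tool's axes as they then stand; what a row does not reach is not made up. A row lasts 1/10 s, in which the tool goes at most 50 mm and 8.59 degrees, less where a joint would pass 70% of its speed; a pose out of reach is approached as far as the arm can. A call is refused whole if a number of a shift passes 50 or a number of a turn 0.15, either way. A call with a gripper value outside its range is refused whole. "hand" is the gripper command: -1 is shut, 1 is fully open, values between are in proportion, set as the call begins (left out, the last holds). The fingers move at their own pace and stop on an object; "squeeze" is the grip in N (left out, the last holds). Time passes only in rows, so rows that do not move let the fingers close. It gives the time, the measured TCP pose, the force, the opening and the grip force at its end, in the units of the state.
- monitor.get_obs(): the state, without advancing time (a new reading comes with each control period).
- camera(name): name is "scene" or "top" or "wrist"; returns a dict with "image" (480x640x3 uint8, red, green, blue), "range_z" (480x640 float32, m along the optical axis (not along the pixel's ray), 0 where there is no reading), "mtx" (3x3 intrinsics, pixels), "rvec" (rotation vector, rad) and "tvec" (3), from world to camera coordinates, as OpenCV has them. Camera axes: x right, y down, z forward; pixel columns grow to the right and rows downward; lengths in m; the calibration is good to about 2 mm. A picture is of the moment at which its call begins.
- ctrl.hand_in(): hands the job in; it is judged then, once.
The state is a dict: "time_s": time; "qpos": joint angles; "joint_vel": joint speeds; "tau": joint torques, N m; "ee_pos": TCP position; "eef_rot": TCP orientation; "force": force on the tool from outside, world axes, zero at the start; "moment": the same for the moment, N m; "grip_width": finger opening in m; "grip_force": force on a finger pad.
Only numpy, scipy, OpenCV 4.12 (cv2) and the standard library are available. Lean on these libraries where they do the work, as an engineer would, in place of code of your own. Each camera call takes 0.05 s, during which the arm holds its last target. There are 200 camera calls.

## Working session

There is one attempt and no reset: what is moved stays moved. The work goes in short steps, Python scripts to look and compute and a tool call to move; the robot and the scene stay as the last step left them, time stands still between calls to the robot, and variables do not carry over. Pictures are saved under pics/ and viewed, at most 10 in all, crops included, and the job is handed in when it is done.

Besides the shell and the picture viewer there is one more tool, called after "Request:" by a JSON object that holds its "api" and its "payload", one argument or row to a line. apply_moves: Moves the arm, as the interface text tells. Its arguments: {"type":"object","properties":{"plan":{"type":"array","items":{"type":"number"}},"hand":{"type":"number"},"squeeze":{"type":"number"}},"required":["plan"]}

```bash
mkdir -p pics
cat > h.py <<'E'
import numpy as np, cv2
from station import monitor, camera, ctrl
def pts(c):
    R=cv2.Rodrigues(np.array(c["rvec"],float))[0]; t=np.array(c["tvec"],float).ravel(); K=np.array(c["mtx"])
    v,u=np.mgrid[:480,:640]; z=c["range_z"]
    P=np.stack([(u-K[0,2])/K[0,0]*z,(v-K[1,2])/K[1,1]*z,z],-1)
    W=(P-t)@R; W[z<=0]=np.nan
    return W
def snap(n,f):
    c=camera(n); cv2.imwrite("pics/"+f,c["image"][...,::-1]); np.savez("pics/"+f[:-4]+".npz",**c); return c
E
python3 - <<'E'
from h import *
for n in("top","scene"): 
    c=snap(n,n+"0.png"); R=cv2.Rodrigues(np.array(c["rvec"],float))[0]; print(n,-R.T@np.ravel(c["tvec"]))
print(monitor.get_obs())
E
```

```text
top [ 0.25222207 -0.01962955  1.37556205]
scene [ 0.9933327  -0.20794512  1.00286629]
{'time_s': 0.1, 'qpos': array([ 1.27741757e+00,  3.00388276e-01,  1.52147835e+00, -1.65574236e-05,
        1.32068339e+00, -6.65885466e-02]), 'joint_vel': array([-0.00083733, -0.00182716, -0.0009871 ,  0.0007145 ,  0.00230061,
        0.00100127]), 'tau': array([ 9.89035543e-04, -5.32646155e+01, -3.53284585e+01,  7.08652614e-02,
        2.35047791e-02, -2.40534393e-05]), 'ee_pos': array([0.12360691, 0.53571028, 0.20497522]), 'eef_rot': array([-3.14063634e+00, -4.76996262e-05,  2.91480653e+00]), 'force': array([0.02010891, 0.25772583, 0.21700486]), 'moment': array([0.01085682, 0.00421277, 0.06220461]), 'grip_force': 0.0, 'grip_width': 0.09419089001311462}
```

View pics/top0.png

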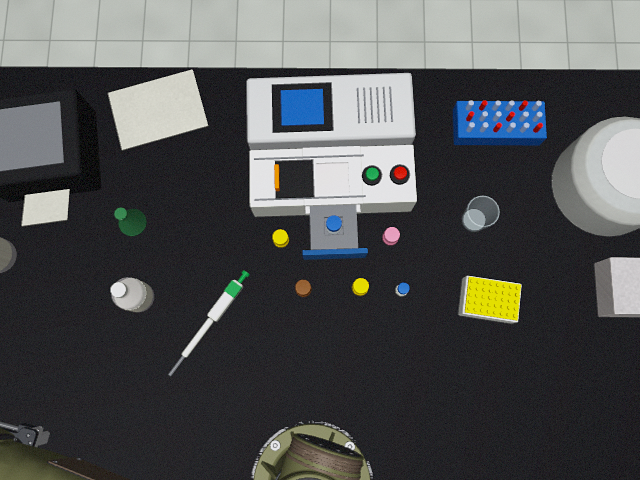

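View pics/scene0.png

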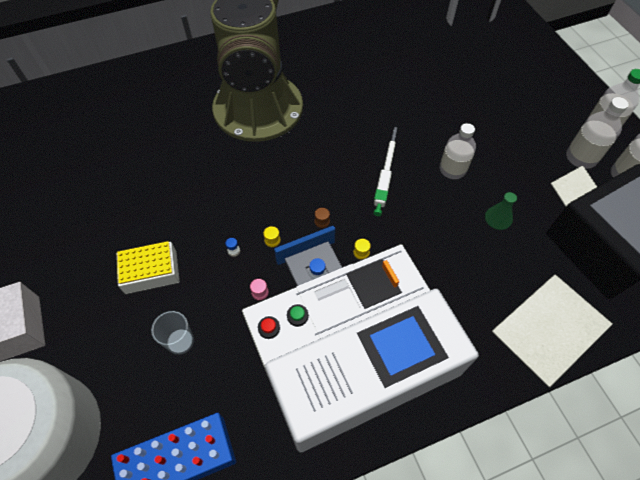

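The top view shows the reader with its tray out (panel around 335,253), the jar at (334,223), the tab at (277,177), green button at (372,174) and red at (400,173). The yellow, brown and pink look-alikes stand around the tray.

```bash
cat >> h.py <<'E'
def masks(im):
    h=cv2.cvtColor(im,cv2.COLOR_RGB2HSV); H,S,V=[h[...,i].astype(int) for i in range(3)]
    return dict(blue=(H>98)&(H<125)&(S>120)&(V>60),orange=(H>8)&(H<20)&(S>150)&(V>120),green=(H>50)&(H<85)&(S>100)&(V>50),red=((H<6)|(H>174))&(S>150)&(V>80))
def blobs(c,m,box=None,amin=30):
    W=pts(c); n,l,s,ce=cv2.connectedComponentsWithStats(m.astype(np.uint8))
    for i in range(1,n):
        if s[i,4]<amin: continue
        yield ce[i],s[i],W[l==i]
E
python3 - <<'E'
from h import *
np.set_printoptions(precision=4,suppress=True)
for n in("top","scene"):
    c=dict(np.load(f"pics/{n}0.npz"))
    for k,m in masks(c["image"]).items():
        for ce,s,P in blobs(c,m):
            P=P[~np.isnan(P[:,0])]
            if len(P)<10: continue
            zt=np.percentile(P[:,2],90); T=P[P[:,2]>zt-.006]
            r=cv2.minAreaRect((T[:,:2]*1000).astype(np.float32))
            print(n,k,ce.round(),s[4],"med",np.median(T,0),"rect",np.round(r[0]),np.round(r[1]),round(r[2],1))
c=dict(np.load("pics/top0.npz")); W=pts(c)
# reader roof
m=(abs(W[...,2]-.091)<.006)&(W[...,0]>.3)&(abs(W[...,1])<.4)
m=cv2.morphologyEx(m.astype(np.uint8),cv2.MORPH_OPEN,np.ones((3,3)))
n,l,s,ce=cv2.connectedComponentsWithStats(m); i=1+s[1:,4].argmax(); P=W[l==i]
print("roof",s[i],np.median(P[:,2]),cv2.minAreaRect((P[:,:2]*1000).astype(np.float32)),cv2.boxPoints(cv2.minAreaRect((P[:,:2]*1000).astype(np.float32))))
E
```

```text
top blue [302. 107.] 1558 med [0.7876 0.0289 0.1381] rect [787.  29.] [85. 93.] 3.3
top blue [498. 125.] 3085 med [ 0.793  -0.418   0.0504] rect [ 798. -420.] [ 91. 201.] 0.3
top blue [333. 223.] 199 med [ 0.5489 -0.0423  0.0722] rect [550. -41.] [31. 32.] 47.4
top blue [335. 253.] 631 med [ 0.4847 -0.0469  0.0816] rect [485. -45.] [ 12. 137.] 2.5
top blue [403. 288.] 114 med [ 0.4123 -0.1948  0.0441] rect [ 412. -194.] [24. 22.] 86.4
top orange [276. 175.] 93 med [0.6458 0.0823 0.1188] rect [639.  82.] [54.  9.] 1.5
top orange [303. 286.] 164 med [0.4146 0.0255 0.0382] rect [413.  24.] [31. 30.] 12.4
top green [372. 174.] 147 med [ 0.6489 -0.1219  0.1126] rect [ 649. -122.] [26. 24.] 87.0
top green [130. 221.] 680 med [0.5619 0.4184 0.0894] rect [562. 419.] [26. 25.] 70.8
top green [243. 276.] 80 med [0.4422 0.1563 0.0185] rect [438. 161.] [16. 28.] 46.2
top green [232. 289.] 175 med [0.4081 0.1784 0.0251] rect [408. 180.] [27. 28.] 56.9
top red [483. 105.] 43 med [ 0.8248 -0.3747  0.0795] rect [ 825. -375.] [ 8. 12.] 56.4
top red [523. 105.] 45 med [ 0.8256 -0.464   0.0795] rect [ 
[... 1695 characters left out ...]
6.] 29.9
scene red [172. 437.] 39 med [ 0.7743 -0.4038  0.0804] rect [ 774. -404.] [11. 10.] 41.2
scene red [209. 439.] 37 med [ 0.8017 -0.3439  0.0797] rect [ 800. -344.] [11.  9.] 30.3
scene red [121. 458.] 45 med [ 0.7741 -0.4935  0.0796] rect [ 774. -493.] [11.  9.] 47.3
scene red [159. 459.] 42 med [ 0.8004 -0.4334  0.0801] rect [ 800. -434.] [11.  9.] 70.7
scene red [196. 460.] 40 med [ 0.8265 -0.3738  0.0798] rect [ 827. -374.] [11. 10.] 30.1
roof [ 250  144  167   64 7202] 0.0906948746925186 ((651.2410888671875, -37.60076904296875), (133.89395141601562, 359.4122314453125), 2.5760040283203125) [[ 576.2849  138.9148]
 [ 592.4386 -220.1342]
 [ 726.1973 -214.1164]
 [ 710.0436  144.9327]]
```

Request:
{"api": "apply_moves", "payload": {
  "plan": [-26.7,-29,0,0,-26.7,-29,0,0,-26.7,-29,0,0,-26.7,-29,0,0,-26.7,-29,0,0,-26.7,-29,0,0,-26.7,-29,0,0,-26.7,-29,0,0,-26.7,-29,0,0,-26.7,-29,0,0,-26.7,-29,0,0,-26.7,-29,0,0,-26.7,-29,0,0,-26.7,-29,0,0,-26.7,-29,0,0,-26.7,-29,0,0,-26.7,-29,0,0,0,0,0,-0.09,0,0,0,-0.09,0,0,0,-0.09],
  "hand": -1
}}

```text
time_s: 2.1
ee_pos: [0.455, -0.0468, 0.205]
eef_rot: [3.141, -0.001, -3.095]
force: [0.1, 0.5, -0.2]
grip_width: 0.0004
grip_force: 0.0
```

Request:
{"api": "apply_moves", "payload": {
  "plan": [0,0,35,0,0,0,35,0,0,0,35,0,0,0,30,0,0,0,20,0,0,0,0,0]
}}

```text
time_s: 2.7
ee_pos: [0.4535, -0.0463, 0.0482]
eef_rot: [3.141, -0.005, -3.098]
force: [-0.4, -0.6, -0.5]
grip_width: 0.0004
grip_force: 0.0
```

Run:
```python
from h import *
snap("scene","s1.png")
```

```text
(no output)
```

View pics/s1.png

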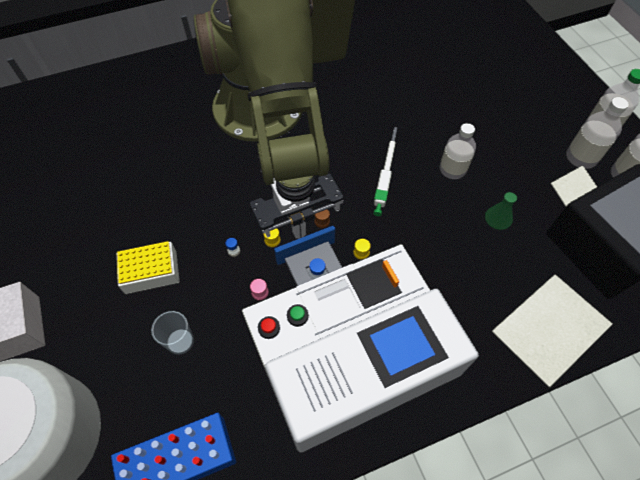

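The closed fingers (about 300,222) stand in front of the middle of the blue panel, and the jar is upright at (317,267). I start pushing gently.

Request:
{"api": "apply_moves", "payload": {
  "plan": [-6,0,0,0,-3,0,0,0,-2,0,0,0,-2,0,0,0,-2,0,0,0,-2,0,0,0,-3,0,0,0,-4,0,0,0,-5,0,0,0,-5,0,0,0,-5,0,0,0,-5,0,0,0,-5,0,0,0,-5,0,0,0,-5,0,0,0,-5,0,0,0,-5,0,0,0,-5,0,0,0,-5,0,0,0,-5,0,0,0]
}}

```text
time_s: 4.75
ee_pos: [0.5394, -0.0428, 0.0504]
eef_rot: [3.142, -0.0, -3.098]
force: [-2.2, 0.7, 0.0]
grip_width: 0.0006
grip_force: 0.9
```

Request:
{"api": "apply_moves", "payload": {
  "plan": [-4,0,0,0,-4,0,0,0,-3,0,0,0,-3,0,0,0,-2,0,0,0,-2,0,0,0,-1,0,0,0,-1,0,0,0,-1,0,0,0,-1,0,0,0]
}}

```text
time_s: 5.75
ee_pos: [0.561, -0.042, 0.0504]
eef_rot: [-3.142, -0.0, -3.098]
force: [-2.0, 1.2, -0.4]
grip_width: 0.0004
grip_force: 0.8
```

Request:
{"api": "apply_moves", "payload": {
  "plan": [-1,0,0,0,-1,0,0,0,-1,0,0,0,-1,0,0,0]
}}

```text
time_s: 6.15
ee_pos: [0.5648, -0.0418, 0.0504]
eef_rot: [3.142, -0.001, -3.098]
force: [-12.3, -0.5, 7.6]
grip_width: 0.0003
grip_force: 5.7
```

Request:
{"api": "apply_moves", "payload": {
  "plan": [-0.6,0,0,0,0,0,0,0]
}}

```text
time_s: 6.35
ee_pos: [0.5647, -0.0418, 0.0504]
eef_rot: [3.141, -0.002, -3.098]
force: [-9.8, 0.9, 4.9]
grip_width: 0.0007
grip_force: 4.8
```

Request:
{"api": "apply_moves", "payload": {
  "plan": [4,0,0,0,15,0,0,0,20,0,0,0,0,0,-30,0,0,0,-40,0,0,0,-40,0,0,0,-30,0,-20,28,0,0,-20,27,0,0,-20,27,0,0,-20,27,0,0,-20,27,0,0,-17,27,0,0,0,0,0,0]
}}

```text
time_s: 7.75
ee_pos: [0.6374, 0.1273, 0.1898]
eef_rot: [3.141, 0.0, -3.096]
force: [0.2, -0.3, 0.0]
grip_width: 0.0006
grip_force: 0.0
```

Run:
```python
from h import *
np.set_printoptions(precision=4,suppress=True)
for n in("scene","top"):
    c=snap(n,n[0]+"2.png")
    M=masks(c["image"])
    for k in("blue","orange"):
        for ce,s,P in blobs(c,M[k],amin=20):
            P=P[~np.isnan(P[:,0])]
            if len(P)<10: continue
            T=P[P[:,2]>np.percentile(P[:,2],90)-.006]
            r=cv2.minAreaRect((T[:,:2]*1000).astype(np.float32))
            print(n,k,ce.round(),s[4],np.median(T,0),np.round(r[0]),np.round(r[1]),round(r[2],1))
print(monitor.get_obs()["ee_pos"])
```

```text
scene blue [231. 243.] 122 [ 0.4143 -0.1915  0.0457] [ 415. -192.] [22. 24.] 77.3
scene blue [321. 274.] 202 [ 0.5787 -0.0405  0.0824] [578. -38.] [  8. 139.] 3.0
scene blue [402. 345.] 2252 [0.7896 0.0298 0.1386] [788.  31.] [82. 94.] 2.6
scene blue [180. 453.] 4276 [ 0.796  -0.398   0.0503] [ 800. -419.] [200.  90.] 89.9
scene orange [322. 213.] 113 [0.4142 0.0261 0.0387] [414.  26.] [28. 31.] 67.6
scene orange [390. 272.] 110 [0.6437 0.0815 0.1198] [641.  82.] [51.  8.] 3.9
top blue [302. 107.] 1532 [0.7879 0.0285 0.1381] [751.  28.] [158.  93.] 2.3
top blue [498. 125.] 3082 [ 0.7936 -0.4192  0.0505] [ 798. -420.] [ 91. 201.] 0.3
top blue [333. 211.] 714 [ 0.5793 -0.0377  0.0816] [579. -40.] [ 13. 139.] 2.8
top blue [403. 288.] 116 [ 0.414  -0.1934  0.0449] [ 413. -194.] [24. 23.] 62.8
top orange [277. 174.] 41 [0.5248 0.051  0.4934] [523.  51.] [32.  2.] 3.0
top orange [303. 286.] 151 [0.4143 0.0237 0.0378] [413.  22.] [31. 28.] 12.3
[0.6365 0.1246 0.1901]
```

View pics/s2.png

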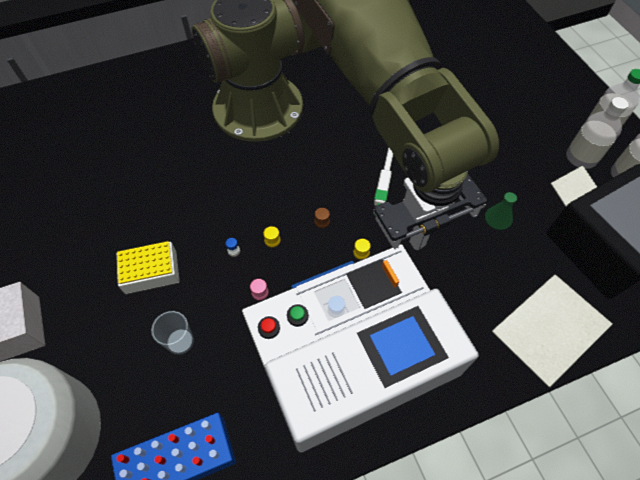

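The tray is home: the panel moved 94 mm, and the jar is upright under the window at (337,304). The tab is at (390,272). Next I lower the fingers beside the tab.

Request:
{"api": "apply_moves", "payload": {
  "plan": [0,0,35,0,0,0,30,0,0,0,15,0,0,0,9,0,0,0,0,0,0,-6,0,0,0,-5,0,0,0,-3,0,0,0,-3,0,0,0,-3,0,0,0,-3,0,0,0,-3,0,0,0,-3,0,0,0,-3,0,0,0,-3,0,0]
}}

```text
time_s: 9.35
ee_pos: [0.638, 0.0894, 0.1015]
eef_rot: [3.141, 0.0, -3.098]
force: [-0.8, 1.5, 1.1]
grip_width: 0.0008
grip_force: 0.7
```

Request:
{"api": "apply_moves", "payload": {
  "plan": [0,-4,0,0,0,-5,0,0,0,-5,0,0,0,-5,0,0,0,-5,0,0,0,-5,0,0,0,-5,0,0,0,-5,0,0,0,-5,0,0,0,-5,0,0,0,-5,0,0,0,-5,0,0,0,-3,0,0,0,-2,0,0,0,-1,0,0]
}}

```text
time_s: 10.85
ee_pos: [0.6408, 0.0244, 0.1014]
eef_rot: [-3.142, -0.0, -3.098]
force: [0.9, 0.6, 2.3]
grip_width: 0.0003
grip_force: 0.6
```

Request:
{"api": "apply_moves", "payload": {
  "plan": [0,-2,0,0,0,-2,0,0,0,-2,0,0,0,-1,0,0,0,-1,0,0,0,-1,0,0]
}}

```text
time_s: 11.45
ee_pos: [0.6411, 0.0173, 0.1016]
eef_rot: [3.139, 0.0, -3.098]
force: [-0.1, 17.0, 2.6]
grip_width: 0.0005
grip_force: 8.4
```

Request:
{"api": "apply_moves", "payload": {
  "plan": [0,0,0,0,0,5,0,0,0,15,0,0,0,0,-35,0,0,0,-35,0,-2,-26,0,0,-2,-27,0,0,0,-27,0,0,0,-26,0,0,0,-27,0,0,0,-26,0,0,0,0,0,0,0,0,0,0]
}}

```text
time_s: 12.75
ee_pos: [0.6511, -0.1226, 0.1712]
eef_rot: [3.141, -0.001, -3.099]
force: [0.2, 0.2, -0.2]
grip_width: 0.0004
grip_force: 0.0
```

Run:
```python
from h import *
np.set_printoptions(precision=4,suppress=True)
for n in("scene","top"):
    c=snap(n,n[0]+"3.png"); M=masks(c["image"])
    for k in("blue","orange","green","red"):
        for ce,s,P in blobs(c,M[k],amin=20):
            P=P[~np.isnan(P[:,0])]
            if len(P)<10: continue
            T=P[P[:,2]>np.percentile(P[:,2],90)-.006]
            if not(.55<np.median(T[:,0])<.7): continue
            r=cv2.minAreaRect((T[:,:2]*1000).astype(np.float32))
            print(n,k,ce.round(),s[4],np.median(T,0),np.round(r[0]),np.round(r[1]),round(r[2],1))
print(monitor.get_obs()["ee_pos"])
```

```text
scene blue [322. 273.] 47 [ 0.5771 -0.0368  0.082 ] [577. -38.] [ 4. 47.] 3.9
scene orange [353. 287.] 117 [ 0.6445 -0.      0.1194] [644.   0.] [53.  8.] 2.1
scene green [510. 197.] 116 [0.563  0.4216 0.0908] [563. 421.] [25. 25.] 86.5
scene green [499. 216.] 562 [0.5695 0.4115 0.0617] [567. 415.] [29. 16.] 30.3
scene green [297. 313.] 177 [ 0.6513 -0.1203  0.1132] [ 651. -120.] [25. 27.] 69.3
scene red [268. 325.] 179 [ 0.6544 -0.18    0.1131] [ 653. -180.] [26. 26.] 52.7
top blue [308. 211.] 139 [0.5774 0.012  0.0819] [522.  10.] [121.  35.] 1.8
top orange [314. 171.] 40 [0.6504 0.0035 0.1187] [647.   1.] [43.  6.] 0.6
top green [130. 221.] 676 [0.562  0.4194 0.0893] [562. 419.] [24. 25.] 79.0
[ 0.6513 -0.1218  0.1714]
```

View pics/s3.png

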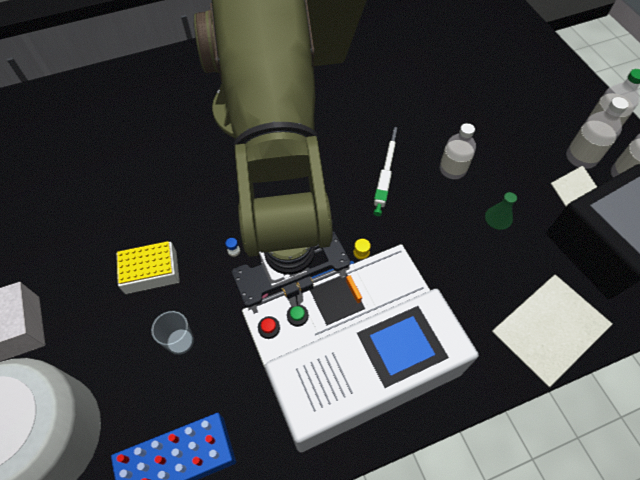

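The shutter plate now covers the window: the tab is at (353,287), about 38 mm left of centre, which matches shut and the 17 N stop I felt. The fingertips are over the green button (297,313). I press it next.

Request:
{"api": "apply_moves", "payload": {
  "plan": [0,0,25,0,0,0,20,0,0,0,9,0,0,0,2,0,0,0,2,0,0,0,2,0,0,0,2,0,0,0,1,0,0,0,1,0,0,0,0,0]
}}

```text
time_s: 13.85
ee_pos: [0.6516, -0.123, 0.1079]
eef_rot: [-3.142, 0.001, -3.098]
force: [2.0, 3.6, 4.0]
grip_width: 0.0008
grip_force: 2.2
```

Request:
{"api": "apply_moves", "payload": {
  "plan": [0,0,1,0,0,0,1,0,0,0,1,0,0,0,0,0]
}}

```text
time_s: 14.25
ee_pos: [0.6518, -0.1231, 0.107]
eef_rot: [-3.141, 0.003, -3.098]
force: [-4.0, 4.9, 20.5]
grip_width: 0.0007
grip_force: 10.3
```

The force rose to 20 N against the roughly 5 N spring, so the button is fully down. I release it and withdraw.

Request:
{"api": "apply_moves", "payload": {
  "plan": [0,0,0,0,0,0,-3,0,0,0,-6,0,0,0,-20,0,0,0,-35,0,0,0,-35,0,30,0,0,0,40,0,0,0,40,0,0,0,40,0,0,0,40,0,0,0,40,0,0,0,0,0,0,0,0,0,0,0]
}}

```text
time_s: 15.65
ee_pos: [0.4212, -0.1334, 0.2038]
eef_rot: [-3.141, 0.0, -3.099]
force: [0.5, 0.1, 0.4]
grip_width: 0.0003
grip_force: 0.0
```

Run:
```python
from h import *
np.set_printoptions(precision=4,suppress=True)
for n in("scene","top"):
    c=snap(n,n[0]+"4.png"); M=masks(c["image"])
    for k in("blue","orange","green","red"):
        for ce,s,P in blobs(c,M[k],amin=20):
            P=P[~np.isnan(P[:,0])]
            if len(P)<10: continue
            T=P[P[:,2]>np.percentile(P[:,2],90)-.006]
            if not(.55<np.median(T[:,0])<.7): continue
            r=cv2.minAreaRect((T[:,:2]*1000).astype(np.float32))
            print(n,k,ce.round(),s[4],np.median(T,0),np.round(r[0]),np.round(r[1]),round(r[2],1))
```

```text
scene blue [321. 274.] 203 [ 0.5787 -0.0405  0.0826] [578. -38.] [  8. 139.] 2.6
scene orange [353. 287.] 118 [0.6456 0.0001 0.1191] [644.   0.] [53.  8.] 2.3
scene green [501. 212.] 679 [0.5628 0.4202 0.0907] [563. 421.] [25. 25.] 54.2
scene green [297. 313.] 180 [ 0.6515 -0.1206  0.1133] [ 651. -120.] [25. 27.] 49.2
scene red [268. 325.] 176 [ 0.6538 -0.1799  0.1129] [ 653. -180.] [26. 26.] 19.4
top blue [333. 211.] 715 [ 0.5793 -0.0399  0.0814] [579. -40.] [ 13. 139.] 2.5
top orange [315. 173.] 68 [0.6479 0.0014 0.1191] [644.  -1.] [50.  9.] 0.8
top green [372. 174.] 149 [ 0.6486 -0.1218  0.1133] [ 649. -121.] [26. 25.] 20.6
top green [130. 221.] 678 [0.5619 0.4185 0.0897] [562. 419.] [25. 25.] 28.7
top red [400. 173.] 143 [ 0.6516 -0.1824  0.1129] [ 652. -182.] [26. 25.] 49.7
```

View pics/s4.png

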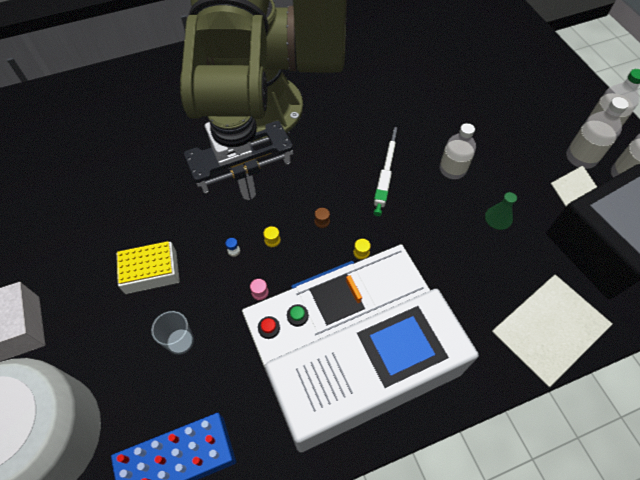

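The tray is home, the shutter at (335,300) covers the window, the green button is back up at (297,313), and the other things are where they were.

```bash
python3 -c "
from station import ctrl
print(ctrl.hand_in())"
```

```text
the job is handed in; nothing more can be done
None
```

I pushed the tray home with the jar still upright, shut the shutter fully over the window, pressed the green button right down so it sprang back up, and handed the job in after about 16 s of robot time.

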